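Check the gear unit's oil level with its dipstick

TASK

Take the orange-handled dipstick from its wooden cradle, push it into the sloping tube of the blue gear unit until its collar stops on the tube's rim, then draw it right out again. Finish still holding it in the gripper and keeping it still for reading: level, white marked side up, its red tip over the purple disc of the reading plate and about 10 cm above it, touching nothing else. Leave the purple die-cut stack, the tape roll and the oil bottle where they are.

Things in the scene. Friction and masses are not known exactly. Their poses are not given: they have to be found in the camera images.
- dipstick: Loose rod, 90-160 g. Origin on its axis in the collar's stopping face; x from tip to handle, z out of the white marked side (up as it lies, level, axis 50 mm above the table). Steel shaft dia 10 mm, x=0 to -110, last 10 tapering to 5 at the red tip; black collar dia 32, x=0 to 6; neck dia 12 to x=26; orange handle 16 x 16 square (sides along y, z), x=26 to 100. Centre of mass x=44.
- dipstick_tip (a point): The end of the red tip, on the rod's axis (x=-110 mm of the dipstick).
- dipstick_grip (a point): A good place to grip: on the handle's axis at x=50 mm of the dipstick, where 16 mm wide flat sides face +y and -y; free space beside and 40 mm below.
- cradle: Fixed plywood cradle, base 190 x 50 x 6 mm; two open-topped notched posts carry the shaft (x=-60 mm, 55 tall) and the handle's last 10 mm (x=93, 52 tall). Origin on the table under the dipstick's origin; x as the dipstick's, tip end roughly towards the robot. The dipstick lifts straight up out of it.
- gear_unit: Fixed blue gear unit with grey motor. Origin on the table straight below the centre of the tube's mouth. Housing x=-150 to -30 mm, 140 wide in y (shaft stub to y=100), 135 tall; motor dia 96 from x=-150 to -270, 122 tall with its black terminal box. The tube slopes up out of the housing towards +x, roughly away from the robot.
- neck: Steel guide tube of the gear unit. Origin: centre of the mouth (rim plane), 150 mm above the table; z points out along the axis, 40 deg above level; y is level. Bore 14 mm, 62 long, flaring to 24 over the last 10 at the mouth; rim outer dia 32; hollow behind, so the whole shaft goes in. Fully in: dipstick origin at this origin, dipstick x along this z; the stop is rigid.
- reading_plate: Fixed white plate 110 x 110 x 6 mm on the table with a purple disc, diameter 70 mm, in the middle. Origin at the centre of its underside (on the table).
- die_cut_stack: Loose purple stack of dumbbell-shaped pieces, about 204 x 84 x 12 mm, long axis x, origin at the centre of its underside. Leave alone.
- tape_roll: Loose clear tape roll lying flat, diameter 90 mm, 25 mm tall, origin at the centre of its underside. Leave alone.
- oil_bottle: Loose grey bottle with red cap, diameter 52 mm, 100 mm tall, origin at the centre of its underside. Leave alone.
Mind the look-alikes: they are no part of the job. There is more than one size of the dipstick; the one meant has the size given above. There is more than one size of the cradle; the one meant has the size given above.

How it is judged:
By the outcome, as a careful person would: the job done as asked, in the order asked, and still so for the second after the job is handed in, while the arm keeps its last pose, push and grip.
It also fails if it takes over 59 s, if anything falls off the work surface, if the arm or the gripper's body presses on something with over 40 N, if the wrist force passes 120 N, or if a joint passes its speed limit or range.

ROBOT

A 6-joint arm with a two-finger parallel gripper is mounted at the origin on the work surface. World frame = base frame: x ahead of the robot, y to its left, z up, the work surface at z = 0. Lengths are in m, angles in degrees, forces in N, time in s.
With the tool pointing down it reaches from about 0.325 to 0.85 m from the base axis. Payload 15.5 kg.
Tool frame: the origin (TCP) lies on the front face of the gripper's body, between the roots of the fingers; the fingertips stand 78 mm ahead of it and the grasp point (between the pads) lies manip.pinch_z ahead of it (manip.pinch_z is the distance from the TCP to the grasp point, in m); z points along the fingers, y is the line along which they close (so a half turn about z gives the same grasp; the last joint's range is limited). The gripper opens to 91 mm and grips with 3 to 60 N. Pads are 32 mm wide; open, the fingers measure 118 mm over their backs; the gripper's body (76 mm by 178 mm) begins 60 mm behind the grasp point.
Start: joints at [-78.18, 28.281, 77.091, -0, 74.628, -5.472], TCP at [0.186, -0.597, 0.292] pointing down, gripper open.
Joint ranges: [-166.48, 166.48], [-47.26, 123.95], [12.59, 153.08], [-70.14, 250.14], [6.76, 159.57], [-176.63, 176.63]. Speed limits (degrees/s): [108.29, 108.29, 147.25, 172.46, 172.46, 172.46].

INTERFACE

Orientations are given as [roll, pitch, yaw] about the fixed x, y, z axes, in that order (R = Rz(yaw) Ry(pitch) Rx(roll)).
In Python, from plant import manip gives the robot as it stands. The module is installed in compiled form; this text tells all that it offers.
- The arm moves only by the tool arm_command, never from a script. Its argument "plan" is a list that holds one entry, the list of rows, each a list of 7 numbers: the turn, a rotation vector about the tool's x, y, z in units of 0.5 rad (1.0 is 0.5 rad), then the shift along the tool's x, y, z in units of 20 mm (1.0 is 20 mm), then the opening, from -1 (shut) to 1 (fully open). A call has 1 to 10 rows; each row shifts and turns the commanded pose from where the row before left it, along the tool's axes as they then stand; what a row does not reach is not made up. A row lasts 1/12 s, in which the tool goes at most 41.7 mm and 7.16 degrees, less where a joint would pass 70% of its speed; a pose out of reach is approached as far as the arm can. A call with a number of a shift or a turn outside -1 to 1 is refused whole. A call with a gripper value outside its range is refused whole. The fingers move at their own pace and stop on an object; the grip force is fixed at half the most. Time passes only in rows, so rows that do not move let the fingers close. It gives the time, the measured TCP pose, the force, the opening and the grip force at its end, in the units of the state.
- manip.get_obs(): the state, without advancing time (a new reading comes with each control period).
- manip.camera(name): name is "side" or "top" or "wrist"; returns a dict with "image" (400x640x3 uint8, red, green, blue), "z_map" (400x640 float32, m along the optical axis (not along the pixel's ray), 0 where there is no reading), "intrinsics" (3x3 intrinsics, pixels), "k1" (the pictures are not rectified: a ray, as slopes to the right and down, at radius r is drawn at 1 + k1 r^2 times it, then the intrinsics apply), "R" (3x3) and "t" (3): a world point X has camera coordinates R X + t. Camera axes: x right, y down, z forward; pixel columns grow to the right and rows downward; lengths in m; the calibration is good to about 2 mm. A picture is of the moment at which its call begins.
- manip.job_done(): hands the job in; it is judged then, once.
The state is a dict: "time_s": time; "joint_positions": joint angles; "joint_velocities": joint speeds; "joint_efforts": joint torques, N m; "eef_pos": TCP position; "eef_rot": TCP orientation; "force": force on the tool from outside, world axes, zero at the start; "moment": the same for the moment, N m; "opening": finger opening in m; "grip_force": force on a finger pad.
Only numpy, scipy, OpenCV 4.12 (cv2) and the standard library are available. Lean on these libraries where they do the work, as an engineer would, in place of code of your own. Each camera call takes 0.05 s, during which the arm holds its last target. There are 200 camera calls.

## Working session

There is one attempt and no reset: what is moved stays moved. The work goes in short steps, Python scripts to look and compute and a tool call to move; the robot and the scene stay as the last step left them, time stands still between calls to the robot, and variables do not carry over. Pictures are saved under pics/ and viewed, at most 13 in all, crops included, and the job is handed in when it is done.

Besides the shell and the picture viewer there is one more tool, called after "Call:" as name([rows], argument=value, ...), one row to a line, values as JSON. arm_command: Moves the arm, as the interface text tells. Shifts and turns lie within -1 to 1; 1 stands for 20 mm of shift or 0.5 rad of turn. Its arguments: {"type":"object","properties":{"plan":{"type":"array","items":{"type":"array","items":{"type":"array","items":{"type":"number"}}}}},"required":["plan"]}

```bash
mkdir -p pics; cat > h.py <<'E'
import numpy as np, cv2
from plant import manip
from scipy.spatial.transform import Rotation as Ro
def cam(n):
    c=manip.camera(n); np.savez('pics/'+n+'.npz',**{k:np.array(v) for k,v in c.items()}); return c
def load(n): return dict(np.load('pics/'+n+'.npz'))
def ray(c,u,v):
    K=c['intrinsics']; d=np.array([(u-K[0,2])/K[0,0],(v-K[1,2])/K[1,1]]); s=d.copy()
    for _ in range(20): s=d/(1+float(c['k1'])*(s@s))
    R=c['R']; return -R.T@c['t'], R.T@np.array([s[0],s[1],1])
def onz(c,u,v,z):
    o,d=ray(c,u,v); return o+d*(z-o[2])/d[2]
def pt(c,u,v):
    o,d=ray(c,u,v); return o+d*float(c['z_map'][int(round(v)),int(round(u))])
def proj(c,X):
    p=c['R']@np.asarray(X)+c['t']; s=p[:2]/p[2]; s=s*(1+float(c['k1'])*(s@s)); K=c['intrinsics']
    return K[0,0]*s[0]+K[0,2],K[1,1]*s[1]+K[1,2]
def save(c,name): cv2.imwrite('pics/'+name,cv2.cvtColor(c['image'],cv2.COLOR_RGB2BGR))
E
python3 - <<'E'
from h import *
for n in('top','side'):
    c=cam(n); save(c,n+'1.png'); print(n,-c['R'].T@c['t'],c['R'][2],c['k1'])
print(manip.get_obs(),manip.pinch_z)
E
```

```text
top [0.40444601 0.01495655 1.13939819] [ 0.06506378 -0.00477362 -0.99786969] -0.08264953944183537
side [0.20072786 1.10928822 0.9345229 ] [ 0.2121293  -0.77723752 -0.59237066] 0.02789684354585002
{'time_s': 0.1, 'joint_positions': array([-7.81803250e+01,  2.83124091e+01,  7.71249007e+01, -1.59228541e-03,
        7.46271880e+01, -5.46848431e+00]), 'joint_velocities': array([ 0.01082775, -0.12023975, -0.15507922,  0.04751721,  0.06886463,
        0.02710418]), 'joint_efforts': array([ 1.40935350e-03, -8.80237198e+01, -3.82546735e+01,  7.10238330e-02,
        4.82287304e-02, -5.29791805e-06]), 'eef_pos': array([ 0.18571208, -0.59649709,  0.29167826]), 'eef_rot': array([-1.79935649e+02, -4.61867334e-03,  1.72885797e+01]), 'force': array([ 0.82668419,  0.01035983, -0.37100032]), 'moment': array([-0.01071856, -0.00448019, -0.00856313]), 'grip_force': 0.0, 'opening': 0.09141504136204125} 0.0595
```

View pics/top1.png

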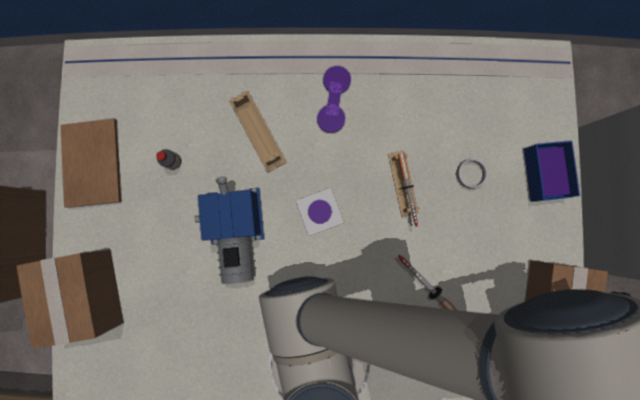

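View pics/side1.png

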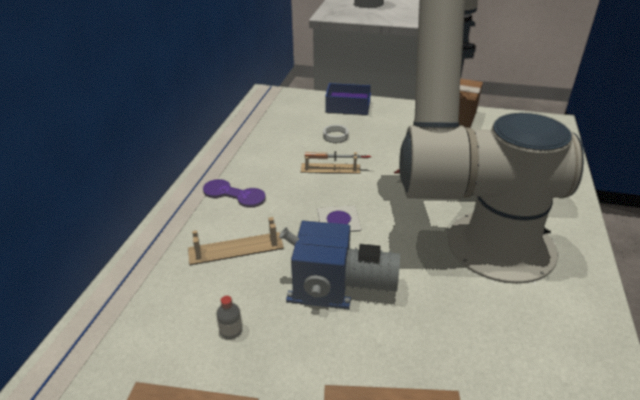

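The top view shows an orange-handled rod in a small cradle (tip 416,225, handle end 402,152). A second rod lies on the table (tip 401,257, collar 434,293), and there is an empty, larger cradle at (258,130). I'll measure the sizes and confirm in a crop.

```bash
python3 - <<'E'
from h import *
c=load('top'); im=c['image']
cv2.imwrite('pics/crop1.png',cv2.resize(cv2.cvtColor(im[140:320,370:480],cv2.COLOR_RGB2BGR),None,fx=3.3,fy=3.3,interpolation=cv2.INTER_CUBIC))
T=onz(c,416.5,225.5,.05);H=onz(c,402,152,.058);print('cradled',T,H,np.linalg.norm(T-H))
a=onz(c,401,257,.016);b=onz(c,434,293,.016);print('loose tip-collar',a,b,np.linalg.norm(a-b))
for p in((391,152),(402,150),(402,216),(416,212)): print('small cradle',onz(c,*p,.006))
for p in((231,97),(246,92),(268,170),(285,161)): print('big',onz(c,*p,.006))
hsv=cv2.cvtColor(im,cv2.COLOR_RGB2HSV)
m=cv2.inRange(hsv,(120,90,40),(150,255,255))
for k in cv2.findContours(m,0,2)[0]:
    if cv2.contourArea(k)>100:
        (u,v),_,_=cv2.minAreaRect(k);print('purple',u,v,cv2.contourArea(k),onz(c,u,v,.006))
m=cv2.inRange(hsv,(105,100,30),(119,255,255))
for k in cv2.findContours(m,0,2)[0]:
    if cv2.contourArea(k)>200: print('blue',cv2.boundingRect(k),cv2.minAreaRect(k))
print('neck',[(pt(c,u,v)) for u,v in((222,180),(223,185))])
E
```

```text
cradled [ 0.39457956 -0.27236405  0.05      ] [ 0.59955588 -0.2331659   0.058     ] 0.20884392592138637
loose tip-collar [ 0.30467004 -0.23539652  0.016     ] [ 0.20125234 -0.32990133  0.016     ] 0.14009418881049987
small cradle [ 0.60882157 -0.21263883  0.006     ]
small cradle [ 0.61486612 -0.24521572  0.006     ]
small cradle [ 0.42180343 -0.24193491  0.006     ]
small cradle [ 0.43326864 -0.28311231  0.006     ]
big [0.77413958 0.25822043 0.006     ]
big [0.78903344 0.21384093 0.006     ]
big [0.55584546 0.1461989  0.006     ]
big [0.58212547 0.0969116  0.006     ]
purple 319.5 211.0 371.0 [ 0.4367089  -0.00311286  0.006     ]
purple 553.901611328125 171.2914581298828 1218.5 [ 0.55394129 -0.70905901  0.006     ]
purple 333.6200256347656 98.66000366210938 1226.5 [ 0.76805867 -0.04552908  0.006     ]
blue (199, 189, 65, 54) ((230.2566680908203, 216.152587890625), (50.249122619628906, 61.35851287841797), 84.47245788574219)
blue (524, 141, 55, 60) ((551.0711669921875, 170.55496215820312), (56.25748825073242, 48.475032806396484), 82.69424438476562)
blue (0, 0, 640, 39) ((319.5, 19.0), (38.0, 639.0), 90.0)
neck [array([0.51262987, 0.24916768, 0.13824322]), array([0.49885346, 0.24424824, 0.14746229])]
```

View pics/crop1.png

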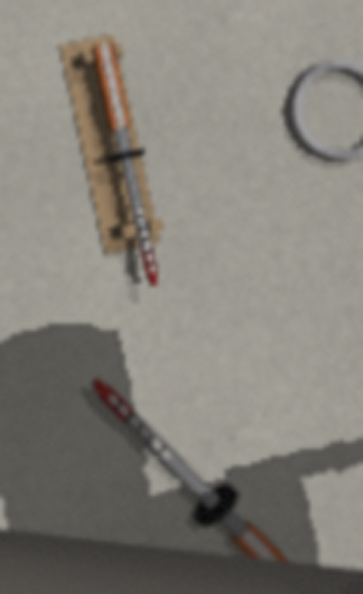

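The crop settles it. The cradled rod (about 209 mm long, in a cradle about 190 mm long) has the size given. The loose one is 140 mm from tip to collar, so it and the big cradle are the look-alikes. I'll go above the handle.

```bash
cat >> h.py <<'E'
def go(p,rpy,st=None):
    o=manip.get_obs(); R0=Ro.from_euler('xyz',o['eef_rot'],degrees=True); R1=Ro.from_euler('xyz',rpy,degrees=True)
    w=(R0.inv()*R1).as_rotvec()/.5; d=np.asarray(p)-o['eef_pos']
    print('turn',w.round(3),'shift_before',(R0.inv().apply(d)/.02).round(3),'shift_after',(R1.inv().apply(d)/.02).round(3),'t',round(o['time_s'],2))
E
python3 - <<'E'
from h import *
go([.545,-.243,.26],[180,0,10.8])
E
```

```text
turn [-0.002 -0.     0.226] shift_before [ 22.405 -11.536   1.599] shift_after [ 20.958 -13.996   1.584] t 0.1
```

Call:
arm_command([
  [[0, 0, 0.226, 0, 0, 0, 1], [0, 0, 0, 0.9, -0.6, 0.05, 1], [0, 0, 0, 0.9, -0.6, 0.05, 1], [0, 0, 0, 0.9, -0.6, 0.05, 1], [0, 0, 0, 0.9, -0.6, 0.05, 1], [0, 0, 0, 0.9, -0.6, 0.05, 1], [0, 0, 0, 0.9, -0.6, 0.05, 1], [0, 0, 0, 0.9, -0.6, 0.05, 1], [0, 0, 0, 0.9, -0.6, 0.05, 1], [0, 0, 0, 0.9, -0.6, 0.05, 1]],
])

```text
time_s: 0.93
eef_pos: [0.3252, -0.4593, 0.2829]
eef_rot: [-180.0, 0.0, 10.8]
force: [0.1, -0.7, 0.3]
opening: 0.0914
grip_force: 0.0
```

Call:
arm_command([
  [[0, 0, 0, 0.9, -0.6, 0.1, 1], [0, 0, 0, 0.9, -0.6, 0.1, 1], [0, 0, 0, 0.9, -0.6, 0.1, 1], [0, 0, 0, 0.9, -0.6, 0.1, 1], [0, 0, 0, 0.9, -0.6, 0.1, 1], [0, 0, 0, 0.9, -0.6, 0.1, 1], [0, 0, 0, 0.9, -0.6, 0.1, 1], [0, 0, 0, 0.9, -0.6, 0.1, 1], [0, 0, 0, 0.9, -0.6, 0.1, 1], [0, 0, 0, 0.9, -0.6, 0.1, 1]],
])

```text
time_s: 1.77
eef_pos: [0.4795, -0.3077, 0.2629]
eef_rot: [-180.0, 0.0, 10.8]
force: [-0.4, 0.2, 0.4]
opening: 0.091
grip_force: 0.0
```

Call:
arm_command([
  [[0, 0, 0, 0.9, -0.7, 0.1, 1], [0, 0, 0, 0.9, -0.7, 0.1, 1], [0, 0, 0, 0.9, -0.7, 0.1, 1], [0, 0, 0, 0.9, -0.5, 0.1, 1], [0, 0, 0, 0, 0, 0, 1], [0, 0, 0, 0, 0, 0, 1]],
])

```text
time_s: 2.27
eef_pos: [0.5401, -0.2433, 0.2548]
eef_rot: [-180.0, 0.0, 10.9]
force: [-0.3, 0.2, -0.3]
opening: 0.0909
grip_force: 0.0
```

```bash
python3 - <<'E'
from h import *
go([.545,-.243,.26],[180,0,10.8])
c=cam('wrist'); save(c,'w1.png'); print(-c['R'].T@c['t'],c['R'][2],manip.get_obs()['eef_pos'])
c=cam('top'); save(c,'top2.png')
E
```

```text
turn [-0.001  0.001  0.004] shift_before [ 0.242  0.029 -0.26 ] shift_after [ 0.242  0.029 -0.26 ] t 2.27
[ 0.6210747  -0.22796688  0.3465206 ] [-0.28862864 -0.05437963 -0.95589558] [ 0.53966134 -0.24394718  0.25492755]
```

View pics/w1.png

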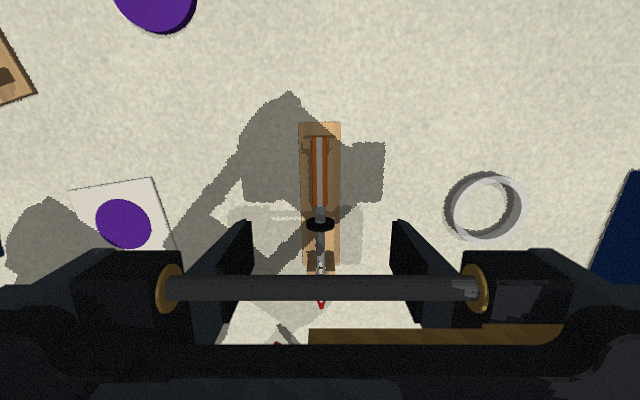

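The wrist view shows the handle from (318,137) to (320,208), the collar at (320,223), and the tape roll and plate well clear of it.

```bash
python3 - <<'E'
from h import *
c=load('wrist'); im=c['image']
hsv=cv2.cvtColor(im,cv2.COLOR_RGB2HSV)
m=cv2.inRange(hsv,(3,150,60),(14,255,255)); m[:,:280]=0;m[:,360:]=0;m[240:]=0
v,u=np.nonzero(m);print(u.min(),u.max(),v.min(),v.max())
for r in (145,155,165,175,185,195,203):
    k=u[v==r]; mid=(k.min()+k.max())/2; print(r,k.min(),k.max(),onz(c,mid,r,.058), pt(c,mid,r))
print('end',onz(c,318.5,v.min(),.058),'collar',onz(c,320,223,.05))
# neck & plate from top
c=load('top');im=c['image']
w=load('wrist'); h2=cv2.cvtColor(w['image'],cv2.COLOR_RGB2HSV)
m=cv2.inRange(h2,(120,90,40),(150,255,255))
for k in cv2.findContours(m,0,2)[0]:
    if cv2.contourArea(k)>500: a=cv2.minAreaRect(k);print('disc w',a[0],onz(w,*a[0],.006))
E
```

```text
311 327 136 205
145 311 326 [ 0.58884109 -0.23080524  0.058     ] [ 0.58871501 -0.23081635  0.05687142]
155 312 326 [ 0.57902103 -0.23318094  0.058     ] [ 0.57887135 -0.2331995   0.05697312]
165 312 326 [ 0.56889365 -0.23510053  0.058     ] [ 0.56906204 -0.23507751  0.05893108]
175 312 326 [ 0.55854843 -0.23706148  0.058     ] [ 0.55847021 -0.23707286  0.05763907]
185 312 326 [ 0.54797913 -0.23906497  0.058     ] [ 0.54783316 -0.23908713  0.05742384]
195 312 327 [ 0.53728007 -0.24163568  0.058     ] [ 0.536986   -0.24168365  0.05698746]
203 313 326 [ 0.52847058 -0.24331044  0.058     ] [ 0.52856468 -0.24329485  0.05829318]
end [ 0.59758968 -0.22915191  0.058     ] collar [ 0.50266843 -0.24872822  0.05      ]
disc w (123.0, 223.5) [ 0.43642735 -0.00191928  0.006     ]
disc w (155.0, 16.5) [ 0.68103606 -0.0385061   0.006     ]
```

```bash
python3 - <<'E'
from h import *
go([.549,-.239,.1095],[180,0,11.5])
E
```

```text
turn [-0.     0.001 -0.024] shift_before [ 0.527 -0.171  7.278] shift_after [ 0.525 -0.166  7.278] t 2.37
```

Call:
arm_command([
  [[0, 0, -0.024, 0.26, -0.08, 0.8, 1], [0, 0, 0, 0.26, -0.08, 0.8, 1], [0, 0, 0, 0, 0, 0.9, 1], [0, 0, 0, 0, 0, 0.9, 1], [0, 0, 0, 0, 0, 0.9, 1], [0, 0, 0, 0, 0, 0.9, 1], [0, 0, 0, 0, 0, 0.9, 1], [0, 0, 0, 0, 0, 0.7, 1], [0, 0, 0, 0, 0, 0.48, 1], [0, 0, 0, 0, 0, 0, 1]],
])

```text
time_s: 3.2
eef_pos: [0.5482, -0.2392, 0.108]
eef_rot: [-179.9, 0.1, 11.4]
force: [-0.8, 0.3, -0.0]
opening: 0.0913
grip_force: 0.0
```

Call:
arm_command([
  [[0, 0, 0, 0, 0, 0, -1], [0, 0, 0, 0, 0, 0, -1], [0, 0, 0, 0, 0, 0, -1], [0, 0, 0, 0, 0, 0, -1], [0, 0, 0, 0, 0, 0, -1], [0, 0, 0, 0, 0, 0, -1], [0, 0, 0, 0, 0, 0, -1], [0, 0, 0, 0, 0, 0, -1], [0, 0, 0, 0, 0, 0, -1], [0, 0, 0, 0, 0, 0, -1]],
])

```text
time_s: 4.03
eef_pos: [0.5495, -0.2389, 0.1096]
eef_rot: [-180.0, 0.0, 11.5]
force: [-0.3, 0.0, -0.2]
opening: 0.0276
grip_force: 0.0
```

Call:
arm_command([
  [[0, 0, 0, 0, 0, 0, -1], [0, 0, 0, 0, 0, 0, -1], [0, 0, 0, 0, 0, 0, -1], [0, 0, 0, 0, 0, 0, -1], [0, 0, 0, 0, 0, 0, -1], [0, 0, 0, 0, 0, 0, -1]],
])

```text
time_s: 4.53
eef_pos: [0.5495, -0.2388, 0.1096]
eef_rot: [-180.0, 0.0, 11.5]
force: [0.3, -0.4, 0.1]
opening: 0.0158
grip_force: 30.0
```

Call:
arm_command([
  [[0, 0, 0, 0, 0, -0.3, -1], [0, 0, 0, 0, 0, -0.6, -1], [0, 0, 0, 0, 0, -1, -1], [0, 0, 0, 0, 0, -1, -1], [0, 0, 0, 0, 0, -1, -1], [0, 0, 0, 0, 0, -1, -1], [0, 0, 0, 0, 0, -1, -1], [0, 0, 0, 0, 0, -1, -1], [0, 0, 0, 0, 0, -1, -1], [0, 0, 0, 0, 0, -1, -1]],
])

```text
time_s: 5.37
eef_pos: [0.5492, -0.2387, 0.2899]
eef_rot: [180.0, -0.0, 11.5]
force: [1.0, 0.2, -1.4]
opening: 0.0156
grip_force: 30.0
```

Call:
arm_command([
  [[0, 0, 0, 0, 0, -1, -1], [0, 0, 0, 0, 0, -1, -1], [0, 0, 0, 0, 0, -1, -1], [0, 0, 0, 0, 0, 0, -1], [0, 0, 0, 0, 0, 0, -1]],
])

```text
time_s: 5.78
eef_pos: [0.5495, -0.2389, 0.3494]
eef_rot: [179.9, -0.1, 11.5]
force: [0.2, 0.5, -2.6]
opening: 0.0155
grip_force: 30.0
```

```bash
python3 - <<'E'
from h import *
o=manip.get_obs();print(o['moment'])
w=cam('wrist'); save(w,'w2.png')
c=cam('top'); s=cam('side')
a=cv2.resize(c['image'][150:300,170:310],None,fx=2.8,fy=2.8); b=cv2.resize(s['image'][200:320,260:420],None,fx=2.5,fy=3.5)
big=np.hstack([a,b]); cv2.imwrite('pics/gear.png',big[:,:,::-1]); print(big.shape)
E
```

```text
[0.00998004 0.03991885 0.05817769]
(420, 792, 3)
```

View pics/gear.png

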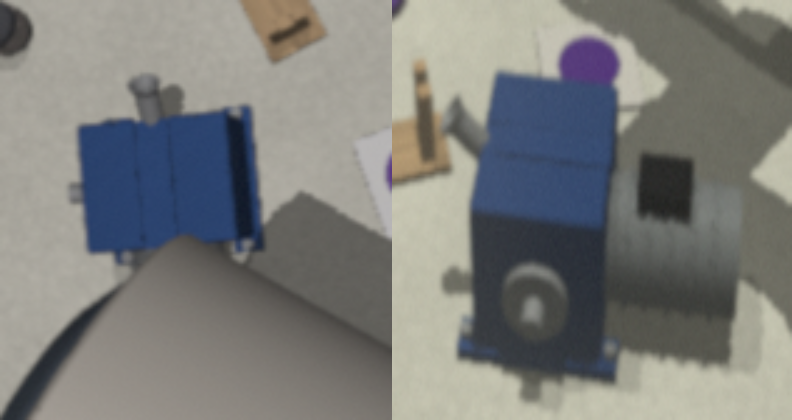

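View pics/w2.png

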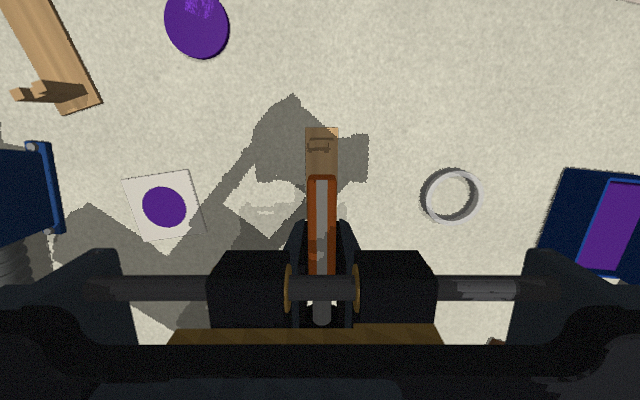

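The dipstick is held with its white side up and is clear of the cradle. The tube mouth is at about (221,180) in the top view and (285,233) in the side view. I'll triangulate it and set up a close look.

```bash
python3 - <<'E'
from h import *
c=load('top'); s=load('side')
f=lambda x,y:(x/2.8+170-.5,y/2.8+150-.5)
A=onz(c,*f(80,127),.135);B=onz(c,*f(228,112),.135);print(A,B,np.degrees(np.arctan2(-(A-B)[0],(A-B)[1])))
o1,d1=ray(c,*f(144,84)); o2,d2=ray(s,285.2,232.9)
q=np.linalg.lstsq(np.c_[d1,-d2],o2-o1,rcond=None)[0];P1=o1+d1*q[0];P2=o2+d2*q[1];print(P1,P2,onz(c,*f(144,84),.15))
go([.40,.22,.35],[180,0,5.8])
E
```

```text
[0.47468136 0.31157483 0.135     ] [0.48831446 0.17479849 0.135     ] 5.692124107584216
[0.51308172 0.25013238 0.14597729] [0.50683219 0.24882108 0.14498344] [0.51264182 0.24918007 0.15      ]
turn [-0.002  0.002  0.199] shift_before [ -2.724 -23.955  -0.126] shift_after [ -5.092 -23.565  -0.152] t 5.93
```

Call:
arm_command([
  [[0, 0, 0.199, 0, 0, 0, -1], [0, 0, 0, -0.2, -0.5, 0, -1], [0, 0, 0, -0.2, -0.95, 0, -1], [0, 0, 0, -0.2, -0.95, 0, -1], [0, 0, 0, -0.2, -0.95, 0, -1], [0, 0, 0, -0.2, -0.95, 0, -1], [0, 0, 0, -0.2, -0.95, 0, -1], [0, 0, 0, -0.2, -0.95, 0, -1], [0, 0, 0, -0.2, -0.95, 0, -1], [0, 0, 0, -0.2, -0.95, 0, -1]],
])

```text
time_s: 6.77
eef_pos: [0.4961, -0.0799, 0.347]
eef_rot: [-180.0, 0.1, 6.0]
force: [-0.0, -0.0, -0.9]
opening: 0.0157
grip_force: 30.0
```

Call:
arm_command([
  [[0, 0, 0, -0.2, -0.95, 0, -1], [0, 0, 0, -0.2, -0.95, 0, -1], [0, 0, 0, -0.2, -0.95, 0, -1], [0, 0, 0, -0.2, -0.95, 0, -1], [0, 0, 0, -0.2, -0.95, 0, -1], [0, 0, 0, -0.2, -0.95, 0, -1], [0, 0, 0, -0.2, -0.95, 0, -1], [0, 0, 0, -0.2, -0.95, 0, -1], [0, 0, 0, -0.2, -0.95, 0, -1], [0, 0, 0, -0.2, -0.95, 0, -1]],
])

```text
time_s: 7.6
eef_pos: [0.4369, 0.1047, 0.3471]
eef_rot: [-180.0, 0.1, 6.0]
force: [0.3, -0.5, -2.3]
opening: 0.0158
grip_force: 30.0
```

Call:
arm_command([
  [[0, 0, 0, -0.2, -0.95, 0, -1], [0, 0, 0, -0.2, -0.95, 0, -1], [0, 0, 0, -0.2, -0.95, 0, -1], [0, 0, 0, -0.2, -0.95, 0, -1], [0, 0, 0, -0.2, -0.95, 0, -1], [0, 0, 0, -0.1, -0.7, 0, -1], [0, 0, 0, 0, -0.4, 0, -1], [0, 0, 0, 0, 0, 0, -1], [0, 0, 0, 0, 0, 0, -1], [0, 0, 0, 0, 0, 0, -1]],
])

```text
time_s: 8.43
eef_pos: [0.4045, 0.2172, 0.3474]
eef_rot: [180.0, 0.0, 5.8]
force: [-0.8, 0.3, -1.9]
opening: 0.0155
grip_force: 30.0
```

```bash
python3 - <<'E'
from h import *
go([.40,.22,.35],[180,0,5.8])
w=cam('wrist'); save(w,'w3.png')
E
```

```text
turn [0.001 0.001 0.001] shift_before [-0.21  -0.162 -0.129] shift_after [-0.21  -0.162 -0.129] t 8.43
```

View pics/w3.png

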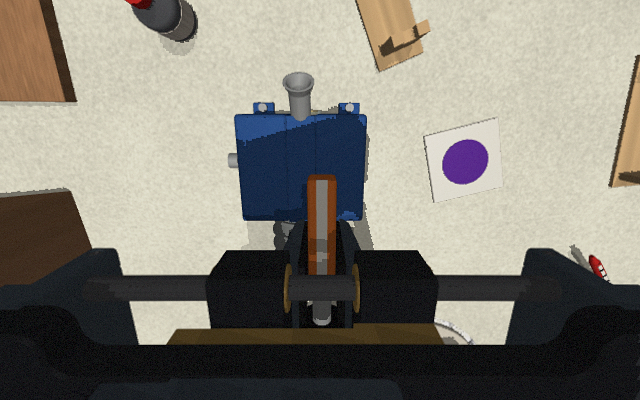

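The wrist view shows the rim centred near (298,83), the tube running down to (301,118), and the top edge of the housing from (236,114) to (366,114). I'll measure these using depth.

```bash
python3 - <<'E'
from h import *
c=load('wrist')
P={}
rows={}
for v in range(66,120):
    L=[(u,pt(c,u,v)) for u in range(278,325) if c['z_map'][v,u]>0]
    L=[(u,p) for u,p in L if p[2]>.09]
    if L: rows[v]=L; print(v,L[0][0],L[-1][0],L[0][1].round(3),L[-1][1].round(3),'mid z',L[len(L)//2][1].round(3)) if v%2==0 else 0
A=onz(c,236,114,.135);B=onz(c,366,114,.135);print(A,B,np.degrees(np.arctan2(-(A-B)[0],(A-B)[1])))
print(onz(c,235,114,.135), onz(c,243,219,.135),onz(c,363,220,.135),onz(c,298,83,.15))
a=load('wrist'); h=cv2.cvtColor(c['image'],cv2.COLOR_RGB2HSV); m=cv2.inRange(h,(120,90,40),(150,255,255))
for k in cv2.findContours(m,0,2)[0]:
    if cv2.contourArea(k)>500: print('disc',cv2.minAreaRect(k)[0],onz(c,*cv2.minAreaRect(k)[0],.006))
E
```

```text
72 296 301 [0.521 0.254 0.138] [0.521 0.249 0.137] mid z [0.521 0.251 0.137]
74 289 308 [0.518 0.26  0.141] [0.52  0.242 0.141] mid z [0.519 0.251 0.14 ]
76 286 311 [0.516 0.263 0.144] [0.518 0.239 0.143] mid z [0.517 0.251 0.141]
78 284 312 [0.513 0.264 0.146] [0.516 0.238 0.145] mid z [0.515 0.251 0.14 ]
80 283 313 [0.512 0.265 0.147] [0.514 0.236 0.148] mid z [0.514 0.251 0.139]
82 283 313 [0.509 0.264 0.151] [0.512 0.236 0.151] mid z [0.512 0.251 0.139]
84 282 313 [0.508 0.265 0.151] [0.51  0.236 0.153] mid z [0.51  0.251 0.138]
86 284 312 [0.506 0.263 0.155] [0.509 0.237 0.154] mid z [0.508 0.251 0.138]
88 285 311 [0.504 0.261 0.157] [0.507 0.237 0.152] mid z [0.507 0.251 0.137]
90 286 310 [0.503 0.261 0.153] [0.505 0.238 0.15 ] mid z [0.503 0.249 0.16 ]
92 288 309 [0.501 0.259 0.153] [0.503 0.239 0.148] mid z [0.502 0.248 0.16 ]
94 288 309 [0.5   0.26  0.143] [0.502 0.239 0.145] mid z [0.5   0.248 0.157]
96 289 309 [0.498 0.258 0.146] [0.5   0.239 0.145] mid z [0.498 0.248 0.153]
98 289 309 [0.496 0.259 0.142] [0.498 0.239 0.141] mid z [0.497 0.248 0.151]
100 289 310 [0.494 0.2
[... 343 characters left out ...]
id z [0.488 0.247 0.142]
110 290 310 [0.485 0.258 0.132] [0.487 0.237 0.131] mid z [0.486 0.247 0.141]
112 290 310 [0.483 0.258 0.129] [0.485 0.237 0.128] mid z [0.484 0.247 0.14 ]
114 278 324 [0.48  0.271 0.13 ] [0.484 0.223 0.131] mid z [0.482 0.248 0.138]
116 278 324 [0.478 0.27  0.132] [0.482 0.222 0.133] mid z [0.48  0.246 0.135]
118 278 324 [0.476 0.27  0.133] [0.481 0.222 0.136] mid z [0.478 0.246 0.135]
[0.47522992 0.31286018 0.135     ] [0.48881981 0.17943802 0.135     ] 5.815879726929756
[0.47512412 0.31388442 0.135     ] [0.35967176 0.30347252 0.135     ] [0.37241407 0.16561241 0.135     ] [0.51010593 0.25022267 0.15      ]
disc (465.0, 161.5) [ 0.43557109 -0.00187879  0.006     ]
```

```bash
cat >> h.py <<'E'
M=np.array([.511,.2505,.150]); RI=[180,-40,5.8]; RR=Ro.from_euler('xyz',RI,degrees=True)
def tcp(s,g=.05): return M+RR.apply([s+g,0,-.0595])
E
python3 - <<'E'
from h import *
c=load('wrist'); e=pt(c,322,178); o=manip.get_obs(); R0=Ro.from_euler('xyz',o['eef_rot'],degrees=True)
for uv in((322,177),(322,200),(310,200),(334,200),(322,220)): print(((R0.inv().apply(pt(c,*uv)-o['eef_pos']))*1000).round(1))
print(tcp(.16)); go(tcp(.16)+[-.0,0,.05],[180,0,5.8]); go(tcp(.16),RI)
E
```

```text
[47.9  0.4 60.5]
[37.   0.4 53. ]
[37.4 -6.  51.6]
[37.   6.8 53. ]
[25.6  0.4 52.8]
[0.63299573 0.26289187 0.33056504]
turn [ 0.001  0.001 -0.   ] shift_before [11.593 -1.124 -1.659] shift_after [11.594 -1.123 -1.655] t 8.48
turn [ 1.000e-03  1.397e+00 -0.000e+00] shift_before [11.594 -1.125  0.841] shift_after [ 8.338 -1.123  8.1  ] t 8.48
```

Call:
arm_command([
  [[0, 0, 0, 0.5, 0, -0.2, -1], [0, 0, 0, 0.95, -0.1, -0.2, -1], [0, 0, 0, 0.95, -0.1, -0.2, -1], [0, 0, 0, 0.95, -0.1, -0.2, -1], [0, 0, 0, 0.95, -0.1, -0.2, -1], [0, 0, 0, 0.95, -0.1, -0.2, -1], [0, 0, 0, 0.95, -0.1, -0.2, -1], [0, 0, 0, 0.95, -0.1, -0.2, -1], [0, 0, 0, 0.95, -0.1, 0, -1], [0, 0, 0, 0.95, -0.1, 0, -1]],
])

```text
time_s: 9.32
eef_pos: [0.584, 0.2532, 0.3797]
eef_rot: [180.0, -0.0, 5.8]
force: [-0.3, -0.3, -1.6]
opening: 0.016
grip_force: 30.0
```

Call:
arm_command([
  [[0, 0, 0, 0.95, -0.1, 0, -1], [0, 0, 0, 0.95, -0.1, 0, -1], [0, 0, 0, 0.65, 0, 0, -1], [0, 0.2, 0, 0, 0, 0, -1], [0, 0.2, 0, 0, 0, 0, -1], [0, 0.2, 0, 0, 0, 0, -1], [0, 0.2, 0, 0, 0, 0, -1], [0, 0.2, 0, 0, 0, 0, -1], [0, 0.2, 0, 0, 0, 0, -1], [0, 0.197, 0, 0, 0, 0, -1]],
])

```text
time_s: 10.15
eef_pos: [0.6329, 0.2624, 0.3802]
eef_rot: [-180.0, -40.3, 5.8]
force: [2.2, -1.6, -1.5]
opening: 0.0159
grip_force: 30.0
```

```bash
python3 - <<'E'
from h import *
go(tcp(.14),RI); o=manip.get_obs(); print(o['eef_pos'],o['eef_rot'],o['joint_positions'])
E
```

```text
turn [-0.002 -0.01   0.   ] shift_before [-2.599 -0.023  1.894] shift_after [-2.589 -0.025  1.907] t 10.15
[0.63286453 0.26238093 0.38021334] [-179.95442393  -40.29826693    5.8082977 ] [ 21.54022014  18.26754653  90.24612581 -18.37986351  33.62259815
 117.58905893]
```

Call:
arm_command([
  [[0, 0, 0, -0.5, 0, 0.4, -1], [0, 0, 0, -0.6, 0, 0.5, -1], [0, 0, 0, -0.6, 0, 0.5, -1], [0, 0, 0, -0.6, 0, 0.4, -1], [0, 0, 0, -0.3, 0, 0.1, -1], [0, 0, 0, 0, 0, 0, -1], [0, 0, 0, 0, 0, 0, -1], [0, 0, 0, 0, 0, 0, -1]],
])

```text
time_s: 10.82
eef_pos: [0.6185, 0.2615, 0.3182]
eef_rot: [-180.0, -40.1, 5.8]
force: [-0.3, -0.2, -1.1]
opening: 0.0158
grip_force: 30.0
```

```bash
python3 - <<'E'
from h import *
go(tcp(.14),RI)
s=cam('side'); c=cam('top')
T=M+RR.apply([.03,0,0]); print('expect tip side',proj(s,T),'top',proj(c,T),'mouth',proj(s,M),proj(c,M))
a=cv2.resize(c['image'][140:240,180:280],None,fx=3.9,fy=3.9,interpolation=2); b=cv2.resize(s['image'][170:270,240:340],None,fx=3.9,fy=3.9,interpolation=2)
cv2.imwrite('pics/app.png',np.hstack([a,b])[:,:,::-1])
E
```

```text
turn [-0.    -0.004 -0.001] shift_before [-0.043  0.004 -0.005] shift_after [-0.043  0.004 -0.005] t 10.82
expect tip side (np.float64(272.861711525141), np.float64(224.11002458699025)) top (np.float64(217.8202543700673), np.float64(170.20292873800298)) mouth (np.float64(283.14797284344), np.float64(231.43111315661147)) (np.float64(220.40259816177235), np.float64(180.14478920428334))
```

View pics/app.png

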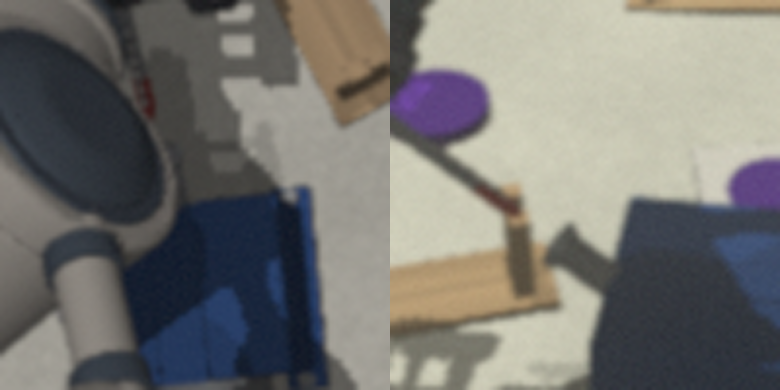

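In the side crop the tip is at (520,210) and matches the prediction. The mouth at (562,245) lies about 1–2 mm below the rod's line, so I'll nudge by 1 mm and insert, watching the force.

Call:
arm_command([
  [[0, 0, 0, -0.3, 0, 0.05, -1], [0, 0, 0, -0.4, 0, 0, -1], [0, 0, 0, -0.4, 0, 0, -1], [0, 0, 0, -0.4, 0, 0, -1], [0, 0, 0, -0.3, 0, 0, -1], [0, 0, 0, -0.3, 0, 0, -1], [0, 0, 0, -0.3, 0, 0, -1], [0, 0, 0, 0, 0, 0, -1]],
])

```text
time_s: 11.58
eef_pos: [0.5808, 0.2578, 0.2846]
eef_rot: [180.0, -39.9, 5.8]
force: [-0.8, -0.3, -1.5]
opening: 0.0158
grip_force: 30.0
```

```bash
python3 - <<'E'
from h import *
go(tcp(0),RI); o=manip.get_obs(); print(RR.inv().apply(o['force']),RR.inv().apply(o['moment']))
E
```

```text
turn [0.    0.002 0.001] shift_before [-4.513  0.006 -0.068] shift_after [-4.513  0.009 -0.073] t 11.58
[-1.55647894  0.26838623  0.61937842] [ 0.01927181 -0.50833276  0.00752061]
```

Call:
arm_command([
  [[0, 0, 0, -0.3, 0, 0, -1], [0, 0, 0, -0.4, 0, 0, -1], [0, 0, 0, -0.4, 0, 0, -1], [0, 0, 0, -0.4, 0, 0, -1], [0, 0, 0, -0.4, 0, 0, -1], [0, 0, 0, -0.3, 0, 0, -1], [0, 0, 0, 0, 0, 0, -1]],
])

```text
time_s: 12.17
eef_pos: [0.5476, 0.2544, 0.2566]
eef_rot: [180.0, -40.0, 5.8]
force: [0.9, -0.3, -1.8]
opening: 0.0155
grip_force: 30.0
```

```bash
python3 - <<'E'
from h import *
go(tcp(0),RI); o=manip.get_obs(); print(RR.inv().apply(o['force']),RR.inv().apply(o['moment']))
E
```

```text
turn [0.    0.001 0.001] shift_before [-2.335  0.009 -0.074] shift_after [-2.335  0.01  -0.075] t 12.17
[-0.5445163   0.39761872  1.92429183] [-0.04098558 -0.52079475  0.015886  ]
```

Call:
arm_command([
  [[0, 0, 0, -0.3, 0, 0, -1], [0, 0, 0, -0.4, 0, 0, -1], [0, 0, 0, -0.4, 0, 0, -1], [0, 0, 0, -0.4, 0, 0, -1], [0, 0, 0, -0.3, 0, 0, -1], [0, 0, 0, -0.15, 0, 0, -1], [0, 0, 0, -0.1, 0, 0, -1], [0, 0, 0, 0, 0, 0, -1]],
])

```text
time_s: 12.83
eef_pos: [0.5181, 0.2518, 0.2326]
eef_rot: [180.0, -39.9, 5.8]
force: [0.3, 0.7, -1.0]
opening: 0.0158
grip_force: 30.0
```

```bash
python3 - <<'E'
from h import *
go(tcp(0),RI); o=manip.get_obs(); print(RR.inv().apply(o['force']),RR.inv().apply(o['moment']))
E
```

```text
turn [-0.     0.003  0.001] shift_before [-0.431  0.029 -0.042] shift_after [-0.431  0.029 -0.043] t 12.83
[-0.35627095 -0.68747798  0.95709734] [-0.0082842  -0.5185018  -0.06718493]
```

Call:
arm_command([
  [[0, 0, 0, -0.1, 0, 0, -1], [0, 0, 0, -0.1, 0, 0, -1], [0, 0, 0, -0.08, 0, 0, -1], [0, 0, 0, -0.05, 0, 0, -1], [0, 0, 0, 0, 0, 0, -1]],
])

```text
time_s: 13.25
eef_pos: [0.514, 0.2517, 0.2308]
eef_rot: [180.0, -39.6, 5.8]
force: [2.4, 1.4, -3.3]
opening: 0.0156
grip_force: 30.0
```

Call:
arm_command([
  [[0, 0, 0, -0.04, 0, 0, -1], [0, 0, 0, 0, 0, 0, -1]],
])

```text
time_s: 13.42
eef_pos: [0.5136, 0.2518, 0.2306]
eef_rot: [180.0, -39.6, 5.8]
force: [4.4, -0.3, -4.9]
opening: 0.0157
grip_force: 30.0
```

Call:
arm_command([
  [[0, 0, 0, -0.04, 0, 0, -1], [0, 0, 0, 0, 0, 0, -1]],
])

```text
time_s: 13.58
eef_pos: [0.513, 0.2517, 0.2304]
eef_rot: [180.0, -39.5, 5.8]
force: [4.7, 0.5, -3.3]
opening: 0.016
grip_force: 30.0
```

```bash
python3 - <<'E'
from h import *
go(tcp(0),RI); o=manip.get_obs(); print(RR.inv().apply(o['force']),RR.inv().apply(o['moment']),o['joint_positions'],o['joint_velocities'].round(2))
s=cam('side');c=cam('wrist')
a=cv2.resize(c['image'][0:400,120:520],None,fx=.975,fy=.975); b=cv2.resize(s['image'][170:270,240:340],None,fx=3.9,fy=3.9,interpolation=2)
cv2.imwrite('pics/ins.png',np.hstack([a,b])[:,:,::-1])
E
```

```text
turn [0.001 0.016 0.   ] shift_before [-0.166  0.05   0.036] shift_after [-0.167  0.051  0.035] t 13.58
[ 1.50399161 -0.03599593  5.55741539] [-0.0947031   0.27486933 -0.00237472] [ 26.30316492  23.21437013 114.30834369 -70.08516065  13.74265489
 175.6297945 ] [ 0.01  0.03 -0.03  0.03  0.01 -0.03]
```

View pics/ins.png

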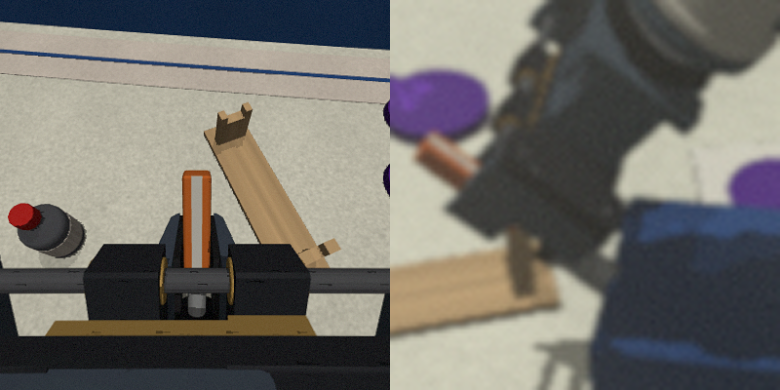

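The side crop shows the collar close to the rim, but joint 4 is at its limit (-70.09°). A round rod in a round bore lets me roll the tool about the rod's axis. I'll back out a little, roll 5° and go in again.

Call:
arm_command([
  [[0, 0, 0, 0.2, 0, 0, -1], [0, 0, 0, 0.3, 0, 0, -1], [0, 0, 0, 0.2, 0, 0, -1], [0.06, 0, 0, 0, 0.09, 0, -1], [0.06, 0, 0, 0, 0.09, 0, -1], [0.06, 0, 0, 0, 0.09, 0, -1], [0, 0, 0, 0, 0, 0, -1]],
])

```text
time_s: 14.27
eef_pos: [0.524, 0.2466, 0.2393]
eef_rot: [-175.1, -39.4, 5.8]
force: [0.9, -1.4, -5.6]
opening: 0.0158
grip_force: 30.0
```

```bash
cat >> h.py <<'E'
def rolled(deg,s,g=.05):
    R=RR*Ro.from_rotvec([np.radians(deg),0,0]); return M+R.apply([s+g,0,-.0595]),R.as_euler('xyz',degrees=True),R
def st(deg=5.157,s=0):
    p,e,R=rolled(deg,s); go(p,e); o=manip.get_obs(); print('F tool',R.inv().apply(o['force']).round(1),'M',R.inv().apply(o['moment']).round(2),'q',o['joint_positions'].round(1),o['eef_rot'])
E
python3 -c "
from h import *
st()"
```

```text
turn [ 0.008  0.023 -0.002] shift_before [-0.85   0.012  0.064] shift_after [-0.851  0.011  0.054] t 14.27
F tool [-3.1  1.9  4.6] M [-0.32 -0.41 -0.09] q [ 21.8  22.  114.2 -49.6   6.9 151.8] [-175.07795288  -39.35271256    5.80327421]
```

Joint 5 is now near its own limit, because the wrist is close to singular here. A roll of about 30° puts the wrist on the comfortable side, so I'll withdraw, roll in free air and re-insert.

Call:
arm_command([
  [[0, 0, 0, 0.2, 0, 0, -1], [0, 0, 0, 0.4, 0, 0, -1], [0, 0, 0, 0.6, 0, 0, -1], [0, 0, 0, 0.7, 0, 0, -1], [0, 0, 0, 0.7, 0, 0, -1], [0, 0, 0, 0.7, 0, 0, -1], [0, 0, 0, 0.7, 0, 0, -1], [0, 0, 0, 0.7, 0, 0, -1], [0, 0, 0, 0.7, 0, 0, -1], [0, 0, 0, 0.2, 0, 0, -1]],
])

```text
time_s: 15.1
eef_pos: [0.6119, 0.2574, 0.3127]
eef_rot: [-174.9, -39.6, 5.7]
force: [-0.7, -0.1, -1.4]
opening: 0.0156
grip_force: 30.0
```

Call:
arm_command([
  [[0.12, 0, 0, 0, 0.178, 0, -1], [0.12, 0, 0, 0, 0.178, 0, -1], [0.12, 0, 0, 0, 0.178, 0, -1], [0.12, 0, 0, 0, 0.178, 0, -1], [0.12, 0, 0, 0, 0.178, 0, -1], [0.12, 0, 0, 0, 0.178, 0, -1], [0.12, 0, 0, 0, 0.178, 0, -1], [0.08, 0, 0, 0, 0.12, 0, -1], [0, 0, 0, 0, 0, 0, -1], [0, 0, 0, 0, 0, 0, -1]],
])

```text
time_s: 15.93
eef_pos: [0.6131, 0.2359, 0.303]
eef_rot: [-154.5, -38.5, 6.0]
force: [0.4, 0.3, -1.6]
opening: 0.0155
grip_force: 30.0
```

```bash
python3 -c "
from h import *
st(32,.125)"
```

```text
turn [ 0.225  0.048 -0.022] shift_before [ 0.001  0.356 -0.034] shift_after [-0.001  0.35  -0.074] t 15.93
F tool [-0.7  0.5  1.4] M [-0.26 -0.54  0.07] q [  5.2  22.2 101.6  57.6  31.2  35.8] [-154.54749128  -38.48809985    5.95328624]
```

```bash
python3 -c "
from h import *
st(26,.125)"
```

```text
turn [ 0.016  0.049 -0.019] shift_before [-0.002  0.046 -0.053] shift_after [-0.001  0.045 -0.053] t 15.93
F tool [-0.7  0.4  1.5] M [-0.26 -0.54  0.02] q [  5.2  22.2 101.6  57.6  31.2  35.8] [-154.54749128  -38.48809985    5.95328624]
```

Call:
arm_command([
  [[0.016, 0.049, -0.019, 0, 0.045, -0.053, -1], [0, 0, 0, 0, 0, 0, -1], [0, 0, 0, -0.3, 0, 0, -1], [0, 0, 0, -0.4, 0, 0, -1], [0, 0, 0, -0.4, 0, 0, -1], [0, 0, 0, -0.4, 0, 0, -1], [0, 0, 0, 0, 0, 0, -1]],
])

```text
time_s: 16.52
eef_pos: [0.5887, 0.2334, 0.284]
eef_rot: [-154.0, -40.0, 5.9]
force: [-0.7, 0.3, -1.3]
opening: 0.0158
grip_force: 30.0
```

```bash
python3 -c "
from h import *
st(26,0)"
```

```text
turn [-0.005  0.003  0.003] shift_before [-4.7    0.062  0.007] shift_after [-4.7    0.069 -0.   ] t 16.52
F tool [-1.4 -0.1  0.7] M [-0.28 -0.56  0.02] q [  4.8  22.5 106.9  69.2  28.8  22.5] [-153.9611745   -39.95322245    5.94855543]
```

Call:
arm_command([
  [[0, 0, 0, -0.3, 0.09, 0.03, -1], [0, 0, 0, -0.5, 0, 0, -1], [0, 0, 0, -0.5, 0, 0, -1], [0, 0, 0, -0.5, 0, 0, -1], [0, 0, 0, -0.5, 0, 0, -1], [0, 0, 0, -0.5, 0, 0, -1], [0, 0, 0, -0.5, 0, 0, -1], [0, 0, 0, -0.4, 0, 0, -1], [0, 0, 0, -0.3, 0, 0, -1], [0, 0, 0, 0, 0, 0, -1]],
])

```text
time_s: 17.35
eef_pos: [0.5297, 0.2259, 0.232]
eef_rot: [-153.9, -40.0, 5.9]
force: [-0.1, 0.7, -2.8]
opening: 0.0156
grip_force: 30.0
```

```bash
python3 -c "
from h import *
st(26,0)"
```

```text
turn [-0.007  0.001  0.003] shift_before [-0.751 -0.038 -0.039] shift_after [-0.751 -0.036 -0.04 ] t 17.35
F tool [-1.8  0.3  2.2] M [-0.29 -0.54  0.01] q [  4.4  24.9 117.8  94.2  27.2  -6. ] [-153.8910467   -40.01516817    5.92117916]
```

Call:
arm_command([
  [[0, 0, 0, -0.2, 0, 0, -1], [0, 0, 0, -0.2, 0, 0, -1], [0, 0, 0, -0.1, 0, 0, -1], [0, 0, 0, -0.05, 0, 0, -1], [0, 0, 0, -0.05, 0, 0, -1], [0, 0, 0, 0, 0, 0, -1]],
])

```text
time_s: 17.85
eef_pos: [0.5216, 0.2245, 0.2249]
eef_rot: [-153.9, -40.2, 5.9]
force: [-0.7, -0.7, -2.0]
opening: 0.0157
grip_force: 30.0
```

Call:
arm_command([
  [[0, 0, 0, -0.05, 0, 0, -1], [0, 0, 0, 0, 0, 0, -1]],
])

```text
time_s: 18.02
eef_pos: [0.5208, 0.2244, 0.2242]
eef_rot: [-153.9, -40.2, 5.9]
force: [0.1, -0.5, -1.4]
opening: 0.0159
grip_force: 30.0
```

Call:
arm_command([
  [[0, 0, 0, -0.05, 0, 0, -1], [0, 0, 0, 0, 0, 0, -1]],
])

```text
time_s: 18.18
eef_pos: [0.5201, 0.2243, 0.2236]
eef_rot: [-153.9, -40.2, 5.9]
force: [-0.4, 0.6, -0.7]
opening: 0.016
grip_force: 30.0
```

```bash
python3 -c "
from h import *
st(26,0)"
```

```text
turn [-0.006 -0.005  0.004] shift_before [-0.11  -0.069 -0.034] shift_after [-0.11  -0.068 -0.034] t 18.18
F tool [-0.7 -0.5  0.6] M [-0.21 -0.48 -0.05] q [  4.3  25.6 119.7  99.3  27.5 -11.8] [-153.86924618  -40.16981384    5.85734942]
```

Nearly home, about 2 mm to go. I'll continue in 1 mm steps until the axial force rises.

Call:
arm_command([
  [[0, 0, 0, -0.05, 0, 0, -1], [0, 0, 0, 0, 0, 0, -1]],
])

```text
time_s: 18.35
eef_pos: [0.52, 0.2243, 0.2235]
eef_rot: [-153.8, -40.3, 5.8]
force: [4.4, 0.2, 4.5]
opening: 0.0161
grip_force: 30.0
```

Call:
arm_command([
  [[0, 0, 0, -0.05, 0, 0, -1], [0, 0, 0, 0, 0, 0, -1]],
])

```text
time_s: 18.52
eef_pos: [0.5199, 0.2242, 0.2233]
eef_rot: [-153.8, -40.3, 5.8]
force: [7.0, 0.9, 8.1]
opening: 0.0164
grip_force: 30.0
```

Call:
arm_command([
  [[0, 0, 0, -0.04, 0, 0, -1], [0, 0, 0, 0, 0, 0, -1]],
])

```text
time_s: 18.68
eef_pos: [0.5198, 0.2242, 0.2233]
eef_rot: [-153.8, -40.4, 5.8]
force: [9.4, 0.3, 10.0]
opening: 0.0159
grip_force: 30.0
```

```bash
python3 -c "
from h import *
st(26,0)"
```

```text
turn [-0.007 -0.013  0.005] shift_before [-0.087 -0.072 -0.036] shift_after [-0.087 -0.071 -0.036] t 18.68
F tool [13.6 -0.2 -1.7] M [-0.11  1.75  0.08] q [  4.3  25.7 119.9 100.4  27.7 -13. ] [-153.78354969  -40.39868414    5.75578985]
```

It has seated: the axial force rose to 13.6 N with no further advance. I'll give one last small push, then draw it right out.

Call:
arm_command([
  [[0, 0, 0, -0.04, 0, 0, -1], [0, 0, 0, 0, 0, 0, -1]],
])

```text
time_s: 18.85
eef_pos: [0.5197, 0.2242, 0.2232]
eef_rot: [-153.8, -40.5, 5.7]
force: [12.5, -0.2, 11.3]
opening: 0.0159
grip_force: 30.0
```

Call:
arm_command([
  [[0, 0, 0, 0.2, 0, 0, -1], [0, 0, 0, 0.4, 0, 0, -1], [0, 0, 0, 0.5, 0, 0, -1], [0, 0, 0, 0.6, 0, 0, -1], [0, 0, 0, 0.6, 0, 0, -1], [0, 0, 0, 0.6, 0, 0, -1], [0, 0, 0, 0.6, 0, 0, -1], [0, 0, 0, 0.6, 0, 0, -1], [0, 0, 0, 0.6, 0, 0, -1], [0, 0, 0, 0.6, 0, 0, -1]],
])

```text
time_s: 19.68
eef_pos: [0.5978, 0.2323, 0.2895]
eef_rot: [-153.9, -40.1, 5.9]
force: [-0.3, 0.0, -0.8]
opening: 0.0161
grip_force: 30.0
```

Call:
arm_command([
  [[0, 0, 0, 0.7, 0, 0, -1], [0, 0, 0, 0.8, 0, 0, -1], [0, 0, 0, 0.8, 0, 0, -1], [0, 0, 0, 0.8, 0, 0, -1], [0, 0, 0, 0.5, 0, 0, -1], [0, 0, 0, 0, 0, 0, -1], [0, 0, 0, 0, 0, 0, -1]],
])

```text
time_s: 20.27
eef_pos: [0.6522, 0.2379, 0.3355]
eef_rot: [-153.9, -40.1, 5.9]
force: [-0.3, -0.3, -2.2]
opening: 0.0157
grip_force: 30.0
```

```bash
python3 -c "
from h import *
st(26,0)
go([.5975,-.002,.1655],[180,0,0])
c=cam('wrist');s=cam('side')
a=cv2.resize(c['image'][100:400,170:470],None,fx=1.3,fy=1.3); b=cv2.resize(s['image'][130:260,220:350],None,fx=3,fy=3,interpolation=2)
cv2.imwrite('pics/out.png',np.hstack([a,b])[:,:,::-1])
"
```

```text
turn [-0.006 -0.003  0.004] shift_before [-8.79  -0.072 -0.034] shift_after [-8.791 -0.053 -0.023] t 20.27
F tool [-1.7  0.9  1.2] M [-0.32 -0.53  0.05] q [ 4.7 22.5 95.4 53.  34.5 41.4] [-153.89126071  -40.12126294    5.89880567]
turn [-0.945 -1.331  0.513] shift_before [-8.497 12.199 -1.578] shift_after [-2.733 11.993  8.498] t 20.27
```

View pics/out.png

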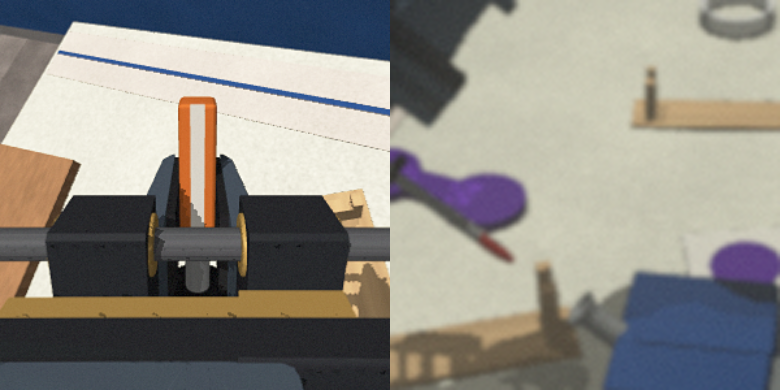

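The side crop shows the red tip at (505,253), clear of the tube mouth. The wrist crop shows the handle still straight in the grip. I'll level it in place.

Call:
arm_command([
  [[-0.05, -0.07, 0.026, 0, 0, -0.2, -1], [-0.1, -0.14, 0.054, 0, 0, -0.2, -1], [-0.1, -0.14, 0.054, 0, 0, -0.2, -1], [-0.1, -0.14, 0.054, 0, 0, -0.2, -1], [-0.1, -0.14, 0.054, 0, 0, -0.2, -1], [-0.1, -0.14, 0.054, 0, 0, 0, -1], [-0.1, -0.14, 0.054, 0, 0, 0, -1], [-0.1, -0.14, 0.054, 0, 0, 0, -1], [-0.1, -0.14, 0.054, 0, 0, 0, -1], [-0.1, -0.14, 0.054, 0, 0, 0, -1]],
])

```text
time_s: 21.2
eef_pos: [0.6426, 0.2308, 0.3502]
eef_rot: [-179.4, -0.8, 0.5]
force: [-0.5, 0.6, -2.6]
opening: 0.0158
grip_force: 30.0
```

```bash
python3 -c "
from h import *
go([.5975,-.002,.30],[180,0,0]);print(manip.get_obs()['joint_positions'],manip.get_obs()['eef_rot'])"
```

```text
turn [-0.02  -0.028  0.017] shift_before [-2.384 11.645  2.359] shift_after [-2.253 11.64   2.509] t 21.2
[ 14.60667319  30.33056303  64.09685864   0.35522866  84.64047648
 104.10205501] [-179.4293681    -0.81760721    0.47024332]
```

Call:
arm_command([
  [[-0.02, -0.028, 0.017, 0, 0, 0, -1], [0, 0, 0, -0.2, 0.5, 0.2, -1], [0, 0, 0, -0.2, 0.9, 0.2, -1], [0, 0, 0, -0.2, 0.9, 0.2, -1], [0, 0, 0, -0.2, 0.9, 0.2, -1], [0, 0, 0, -0.2, 0.9, 0.2, -1], [0, 0, 0, -0.2, 0.9, 0.2, -1], [0, 0, 0, -0.2, 0.9, 0.2, -1], [0, 0, 0, -0.2, 0.9, 0.2, -1], [0, 0, 0, -0.2, 0.9, 0.2, -1]],
])

```text
time_s: 22.03
eef_pos: [0.6066, 0.0761, 0.3131]
eef_rot: [-179.8, -0.3, 0.1]
force: [0.3, -0.0, -1.3]
opening: 0.016
grip_force: 30.0
```

Call:
arm_command([
  [[0, 0, 0, -0.2, 0.9, 0.2, -1], [0, 0, 0, -0.2, 0.9, 0.2, -1], [0, 0, 0, 0, 0.9, 0.2, -1], [0, 0, 0, 0, 0.7, 0.2, -1], [0, 0, 0, 0, 0.4, 0.2, -1], [0, 0, 0, 0, 0.2, 0, -1], [0, 0, 0, 0, 0, 0, -1], [0, 0, 0, 0, 0, 0, -1]],
])

```text
time_s: 22.7
eef_pos: [0.5999, -0.0027, 0.2937]
eef_rot: [-179.8, -0.3, 0.0]
force: [0.5, 0.8, -1.4]
opening: 0.0159
grip_force: 30.0
```

```bash
python3 -c "
from h import *
go([.5975,-.002,.1655],[180,0,0])"
```

```text
turn [-0.006 -0.01   0.002] shift_before [-0.154 -0.017  6.411] shift_after [-0.122 -0.036  6.412] t 22.7
```

Call:
arm_command([
  [[-0.006, -0.01, 0.002, -0.12, -0.03, 0.5, -1], [0, 0, 0, 0, 0, 0.8, -1], [0, 0, 0, 0, 0, 0.9, -1], [0, 0, 0, 0, 0, 0.9, -1], [0, 0, 0, 0, 0, 0.9, -1], [0, 0, 0, 0, 0, 0.8, -1], [0, 0, 0, 0, 0, 0.7, -1], [0, 0, 0, 0, 0, 0.5, -1], [0, 0, 0, 0, 0, 0.4, -1], [0, 0, 0, 0, 0, 0, -1]],
])

```text
time_s: 23.53
eef_pos: [0.5968, -0.0021, 0.1641]
eef_rot: [180.0, 0.1, 0.0]
force: [-0.5, -0.2, -1.4]
opening: 0.0152
grip_force: 30.0
```

Call:
arm_command([
  [[0, 0, 0, 0, 0, 0, -1], [0, 0, 0, 0, 0, 0, -1], [0, 0, 0, 0, 0, 0, -1]],
])

```text
time_s: 23.78
eef_pos: [0.5979, -0.0026, 0.1665]
eef_rot: [180.0, -0.1, -0.0]
force: [-0.2, -0.1, -1.0]
opening: 0.016
grip_force: 30.0
```

```bash
python3 -c "
from h import *
go([.5975,-.002,.1655],[180,0,0])
s=cam('side');c=cam('top')
for n,k in(('s',s),('t',c)): print(n,'tip expect',proj(k,[.436,-.002,.106]),'disc',proj(k,[.436,-.002,.006]))
a=cv2.resize(c['image'][130:260,240:370],None,fx=3,fy=3,interpolation=2); b=cv2.resize(s['image'][130:260,250:380],None,fx=3,fy=3,interpolation=2)
cv2.imwrite('pics/fin.png',np.hstack([a,b])[:,:,::-1])
"
```

```text
turn [ 0.001 -0.002 -0.001] shift_before [-0.02  -0.03   0.049] shift_after [-0.02  -0.03   0.049] t 23.78
s tip expect (np.float64(338.5921893457089), np.float64(188.4578203189188)) disc (np.float64(338.11575951776825), np.float64(217.21664889984982))
t tip expect (np.float64(319.6816228548982), np.float64(210.18630763892352)) disc (np.float64(319.1143257894868), np.float64(211.2464570172052))
```

View pics/fin.png

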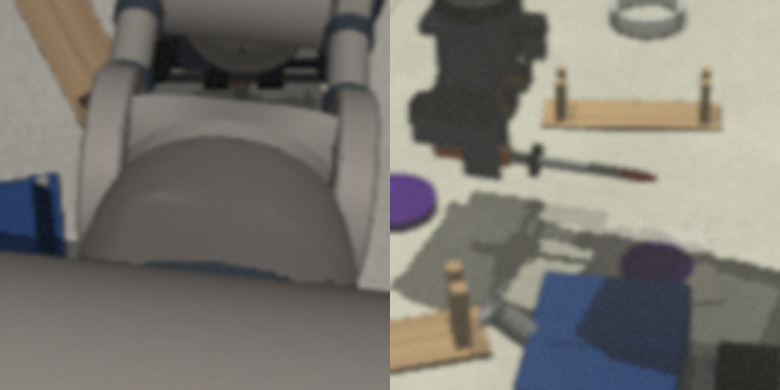

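The side crop shows the tip at (338,189) against a predicted (338.6,188.5), directly above the disc, and touching nothing. I'll check that it is level at the collar, then hand in.

```bash
python3 -c "
from h import *
s=load('side'); print(proj(s,[.549,-.002,.107]),'seen 299,182.7', proj(s,[.436,-.002,.102]))
o=manip.get_obs();print(o['joint_velocities'].round(2),o['force'])
"
```

```text
(np.float64(298.3008727969946), np.float64(182.46819955353982)) seen 299,182.7 (np.float64(338.57228078417535), np.float64(189.65459602431545))
[ 0.08  0.1   0.13 -0.07 -0.07  0.1 ] [-0.16160332  0.31963216 -1.36177441]
```

```bash
python3 -c "
from plant import manip
print(manip.job_done())"
```

```text
the job is handed in; nothing more can be done
None
```

I pushed the dipstick into the tube until its collar stopped on the rim (about 17 N along the axis, no further advance) and drew it right out. I handed in holding it still and level, white side up, red tip over the purple disc and about 10 cm above it; the first push stopped about 3 mm short at a joint limit, so I drew it out, rolled the gripper about 25° and pushed again.

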